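# Secure the tackle box door with its turnbutton

## Task

Press the ajar swing door of the larger grey tackle box (the one with an open tray at its far end) fully shut, then turn that box's turnbutton so that its long end lies square across the door and holds it shut. Leave the turnbutton of the smaller brick case alone, that case is still in use.

Things in the scene. Friction and masses are not known exactly. Their poses are not given: they have to be found in the camera images.
- button_pivot (a point): Fixed point on the grey tackle box (230 x 180 x 80 mm): the turnbutton's upright pivot axis at the top of the near ledge, 80 mm above the counter. Its axes are the box's: x level from the near ledge over the door to the far open tray, y level to the left, z up. In this frame, in mm: box x -21 to 209, y -70 to 110; ledge x -21 to 19 at z 0; tray x 149 to 209.
- tackle_door (a joint): Tackle box door, flat grey panel 118 (x) x 148 (y) x 6 mm. In button_pivot's axes: hinge line along y at x 139, z -3 mm; shut, its top is at z 0, free edge at x 21, middle at y 20. Value in rad: 0 fully shut (stop), positive = free edge raised; starts 0.25 to 0.6. A stiff hinge (0.13 N m) keeps it where left; 1 to 2 N down near the free edge moves it.
- turnbutton (a joint): Tackle box's turnbutton, black bar 14 mm wide; underside 5, top 19 mm above the ledge, on a 12 mm boss; long end reaches 50 mm from the pivot, short end 12. Value in rad, growing clockwise from above: 0 long end along the box's +y, clear of the door; 1.57 along +x, square across the door. Stops -0.35 and 1.6; starts -0.3 to 0.2. Friction 0.03 N m, stays where left.
- case_button (a joint): The like turnbutton on the near ledge of the other, smaller box, the grey brick case (170 x 130 x 55 mm, lid shut, no tray). Value in rad with the same meaning and stops; starts -0.3 to 0.2. To be left alone.
Things that resemble listed ones, but are neither listed nor needed, are in the scene too. Leave any turquoise look-alike of the part that bears case_button alone.

How it is judged:
By the outcome, as a careful person would: the job done as asked, in the order asked, and still so for the second after the job is handed in, with the robot touching nothing.
It also fails if it takes over 38 s, if anything falls off the work surface, if the arm or the gripper's body presses on something with over 40 N, if the wrist force passes 120 N, or if a joint passes its speed limit or range.

## Robot

A 7-joint arm with a two-finger parallel gripper is mounted at the origin on the work surface. World frame = base frame: x ahead of the robot, y to its left, z up, the work surface at z = 0. Lengths are in m, angles in degrees, forces in N, time in s.
With the tool pointing down it reaches from about 0.425 to 1.025 m from the base axis. Payload 9.4 kg.
Tool frame: the origin (TCP) lies midway between the tips of the shut fingers; the grasp point (between the pads) lies 19 mm behind it (r.grip_depth is the distance from the TCP to the grasp point, in m); z points along the fingers, y is the line along which they close (so a half turn about z gives the same grasp; the last joint's range is limited). The gripper opens to 85 mm and grips with 20 to 120 N. Pads are 22 mm wide; open, the fingers measure 114 mm over their backs; the gripper's body (76 mm by 85 mm) begins 54 mm behind the grasp point. The pads swing forward as they close: fully open they stand 13 mm farther back than shut.
Start: joints at [-67.477, 34.337, -0.143, 91.639, 0.103, 54.024, -4.572], TCP at [0.328, 0.646, 0.231] pointing down, gripper open.
Joint ranges: [-147.43, 147.43], [-19.82, 112.94], [-74.19, 73.91], [6.32, 146.72], [-59.91, 239.91], [6.04, 106.73], [-150.56, 150.56]. Speed limits (degrees/s): [127.2, 127.2, 172.46, 172.46, 180, 180, 180].

## Interface

Orientations are given as a 3x3 rotation matrix whose columns are the frame's x, y, z axes.
In Python, from station import r, grab_frame, calibration, close_job gives the robot as it stands.
- The arm moves only by the tool drive_tool, never from a script. Its argument "targets" is a list of rows, each an object of numbers: "x", "y", "z": the shift along the tool's x, y, z in mm; "yaw": the turn about the tool's z in degrees. In form: [{"x": .., "y": .., "z": .., "yaw": ..}, ...]. A call has exactly 5 rows; each row shifts and turns the commanded pose from where the row before left it, along the tool's axes as they then stand; what a row does not reach is not made up. A row lasts 1/8 s, in which the tool goes at most 62.5 mm and 10.7 degrees, less where a joint would pass 70% of its speed; a pose out of reach is approached as far as the arm can. A call is refused whole if a number of a shift passes 62.5 or a number of a turn 10.7, either way. A call with a gripper value outside its range is refused whole. "fingers" is the finger opening in mm, from 0 to 85.4, set as the call begins (left out, the last holds). The fingers move at their own pace and stop on an object; the grip force is fixed at half the most. Time passes only in rows, so rows that do not move let the fingers close, or fill a call up. It gives the time, the measured TCP pose, the force, the opening and the grip force at its end, in the units of the state.
- r.observe(): the state, without advancing time (a new reading comes with each control period).
- grab_frame(name): name is "side" or "top"; returns (picture, depth): 384x512x3 uint8, red, green, blue; 384x512 float32, m along the optical axis (not along the pixel's ray), 0 where there is no reading.
- calibration(name): a dict with "fov_y" (degrees; the focal length in pixels is half the picture's height over the tangent of half this angle, whatever the lens; pixels are square), "cx", "cy" (the principal point, pixels), "T" (4x4, takes a point from camera to world coordinates). Camera axes: x right, y up, looking along -z (the intrinsics and any distortion apply to the point x, -y, -z); pixel columns grow to the right and rows downward; lengths in m; the calibration is good to about 2 mm. A picture is of the moment at which its call begins. calibration takes no time and is no camera call.
- close_job(): hands the job in; it is judged then, once.
The state is a dict: "clock": time; "joint_pos": joint angles; "dq": joint speeds; "joint_torque": joint torques, N m; "tcp_pos": TCP position; "tcp_rot": TCP orientation; "ft_force": force on the tool from outside, world axes, zero at the start; "ft_torque": the same for the moment, N m; "finger_gap": finger opening in m; "grip_force": force on a finger pad.
Only numpy, scipy, OpenCV 4.12 (cv2) and the standard library are available. Lean on these libraries where they do the work, as an engineer would, in place of code of your own. Each camera call takes 0.05 s, during which the arm holds its last target. There are 200 camera calls.

## Working session

There is one attempt and no reset: what is moved stays moved. The work goes in short steps, Python scripts to look and compute and a tool call to move; the robot and the scene stay as the last step left them, time stands still between calls to the robot, and variables do not carry over. Pictures are saved under pics/ and viewed, at most 10 in all, crops included, and the job is handed in when it is done.

Besides the shell and the picture viewer there is one more tool, called after "Emit:" by a JSON object that holds its "method" and its "body". drive_tool: Moves the arm, as the interface text tells. Its arguments: {"type":"object","properties":{"targets":{"type":"array"},"fingers":{"type":"number"}},"required":["targets"]}

```bash
mkdir -p pics
cat > h.py <<'E'
import numpy as np, cv2
from station import r, grab_frame, calibration, close_job
def pts(name, depth):
    c=calibration(name); f=192/np.tan(np.radians(c["fov_y"]/2))
    v,u=np.mgrid[0:384,0:512]
    p=np.stack([(u-c["cx"])/f*depth,-(v-c["cy"])/f*depth,-depth,np.ones_like(depth)],-1)
    return (p@np.array(c["T"]).T)[...,:3]
def snap(name,tag):
    im,d=grab_frame(name); np.savez(f"{tag}.npz",im=im,d=d,P=pts(name,d)); cv2.imwrite(f"pics/{tag}.png",im[...,::-1]); return im,d
E
python3 - <<'E'
from h import *
for n in("top","side"):
    snap(n,n+"1"); c=calibration(n); print({k:np.round(v,3) for k,v in c.items() if not isinstance(v,str)})
a=cv2.imread("pics/top1.png")
cv2.imwrite("pics/top1b.png",cv2.resize(a,(800,600)))
print(r.observe())
E
```

```text
{'fov_y': np.float64(54.033), 'cx': np.float64(253.17), 'cy': np.float64(191.01), 'T': array([[-0.024,  0.997, -0.072,  0.406],
       [-1.   , -0.024,  0.004, -0.015],
       [ 0.003,  0.072,  0.997,  0.886],
       [ 0.   ,  0.   ,  0.   ,  1.   ]])}
{'fov_y': np.float64(57.675), 'cx': np.float64(257.799), 'cy': np.float64(188.927), 'T': array([[-0.991,  0.077, -0.106,  0.398],
       [-0.131, -0.68 ,  0.722,  0.531],
       [-0.016,  0.729,  0.684,  0.626],
       [ 0.   ,  0.   ,  0.   ,  1.   ]])}
{'clock': 0.1, 'joint_pos': array([-67.47570297,  34.3811098 ,  -0.14408857,  91.67611934,
         0.10402379,  54.02701527,  -4.57293021]), 'dq': array([ 0.01140976, -0.07799181, -0.03628138, -0.12659104, -0.00859381,
       -0.02367394, -0.00867737]), 'joint_torque': array([ 4.46891339e-03, -7.77984381e+01,  1.56995963e+00, -2.58622634e+01,
        1.27319328e-02,  5.58556450e-03, -1.99960164e-05]), 'tcp_pos': array([0.32806242, 0.646039  , 0.23049034]), 'tcp_rot': array([[-8.91662618e-01,  4.52700244e-01, -5.14069609e-04],
       [ 4.52700506e-01,  8.91661571e-01, -1.37601677e-03],
       [-1.64547014e-04, -1.45966229e-03, -9.99998921e-01]]), 'ft_force': array([-0.9855679 , -0.35544986,  0.52077192]), 'ft_torque': array([ 0.03382799,  0.04847179, -0.03772172]), 'grip_force': 0.0, 'finger_gap': 0.08530423532813156}
```

View pics/top1.png

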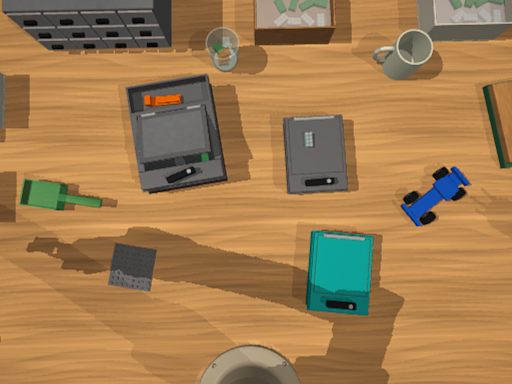

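View pics/side1.png

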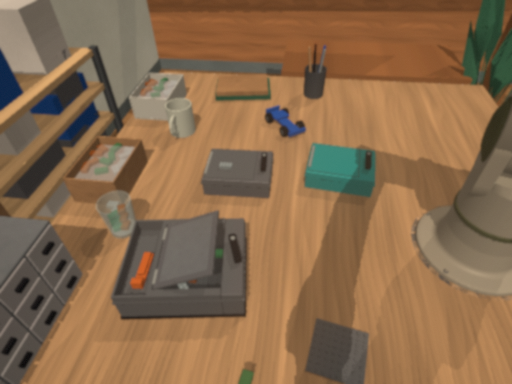

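The top view shows the grey tackle box at about (177,133), with its tray at the far end, the door ajar and the black turnbutton at (180,175). The brick case is at (316,153) and the turquoise look-alike at (340,272). The side view shows the door's free edge raised at about (215,215).

```bash
cat > m.py <<'E'
from h import *
import sys
D=np.load(sys.argv[1]+".npz"); im,P=D["im"],D["P"]
u0=np.mgrid[0:384,0:512]
roi=np.zeros((384,512),bool); roi[60:205,115:240]=1
z=P[...,2]
rim=roi&(abs(z-.08)<.008)&(P[...,0]>.3)
n,l,s,c=cv2.connectedComponentsWithStats((roi&(z>.065)&(z<.16)).astype(np.uint8))
k=1+s[1:,4].argmax(); m=l==k
rect=cv2.minAreaRect((P[m&rim][:,:2]*1000).astype(np.float32)); print("rect",rect, s[k])
B=cv2.boxPoints(rect); print(B)
g=im.astype(int).max(-1)
blk=roi&(g<45)&(z>.085)&(z<.115)
n,l,s,c=cv2.connectedComponentsWithStats(blk.astype(np.uint8)); 
for k in range(1,n):
    if s[k,4]>25:
        q=P[l==k]; print("blk",s[k],c[k],cv2.minAreaRect((q[:,:2]*1000).astype(np.float32)),np.median(q[:,2]))
hi=m&(z>.1); q=P[hi]; print("high",len(q),np.percentile(q,[2,50,98],axis=0).round(3))
E
python3 m.py top1
python3 -c "
import cv2
a=cv2.imread('pics/top1.png')[65:205,110:240];cv2.imwrite('pics/c1.png',cv2.resize(a,None,fx=4.2,fy=4.2,interpolation=2))"
```

```text
rect ((597.7830810546875, 149.50148010253906), (230.83192443847656, 180.74424743652344), 8.491345405578613) [ 126   74  100  118 6547]
[[470.28793  221.84064 ]
 [496.97665   43.077682]
 [725.2782    77.16232 ]
 [698.5895   255.92528 ]]
blk [166 167  30  16 174] [179.51724138 175.32758621] ((500.8318786621094, 133.07301330566406), (14.138269424438477, 61.32394027709961), 21.452163696289062) 0.1000038119184824
high 2076 [[0.498 0.073 0.1  ]
 [0.561 0.143 0.112]
 [0.598 0.214 0.123]]
```

View pics/c1.png

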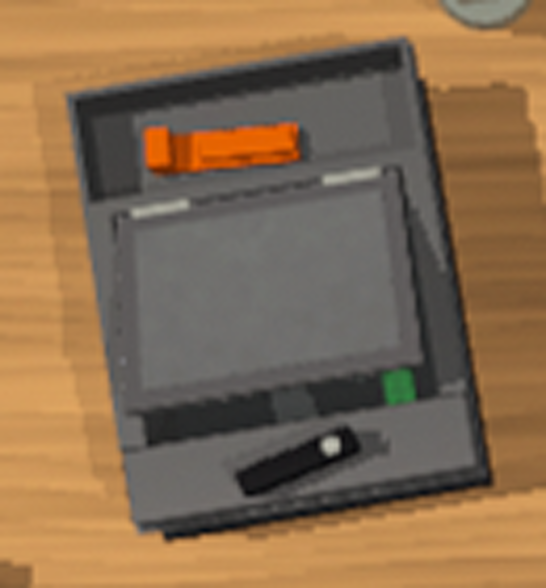

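The rectangle fit gives 230.8 x 180.7 mm, which matches the box, so the pivot is at about (508,116) mm and box x points 8.5° left of world x. The close-up shows the white pivot dot at the right end of the black bar. Its long end lies at world 112°, which is a value of about -0.23. I'll go over the door with the fingers shut.

Emit:
{"method": "drive_tool", "body": {"targets": [{"x":-42.2,"y":-34.5,"z":6},{"x":-42.2,"y":-34.5,"z":6},{"x":-42.2,"y":-34.5,"z":6},{"x":-42.2,"y":-34.5,"z":6},{"x":-42.2,"y":-34.5,"z":6}], "fingers": 0}}

```text
$.targets[0]: bad value
```

Emit:
{"method": "drive_tool", "body": {"targets": [{"x":-42.2,"y":-34.5,"z":6},{"x":-42.2,"y":-34.5,"z":6},{"x":-42.2,"y":-34.5,"z":6},{"x":-42.2,"y":-34.5,"z":6},{"x":-42.2,"y":-34.5,"z":6}]}}

```text
$.targets[0]: bad value
```

Emit:
{"method": "drive_tool", "body": {"targets": [{"yaw":-9.8},{"yaw":-9.8},{"yaw":-9.8},{"yaw":-9.8},{"yaw":-9.8}]}}

```text
$.targets[0]: bad value
```

All four keys are needed in each row.

Emit:
{"method": "drive_tool", "body": {"targets": [{"x":-42.2,"y":-34.5,"z":6,"yaw":0},{"x":-42.2,"y":-34.5,"z":6,"yaw":0},{"x":-42.2,"y":-34.5,"z":6,"yaw":0},{"x":-42.2,"y":-34.5,"z":6,"yaw":0},{"x":-42.2,"y":-34.5,"z":6,"yaw":0}], "fingers": 0}}

```text
clock: 0.72
tcp_pos: [0.4387, 0.3954, 0.2009]
tcp_rot: [[-0.892, 0.453, -0.0], [0.453, 0.892, -0.0], [-0.0, -0.0, -1.0]]
ft_force: [0.8, 0.1, 0.2]
finger_gap: 0.0005
grip_force: 0.0
```

Emit:
{"method": "drive_tool", "body": {"targets": [{"x":-42.2,"y":-34.5,"z":6,"yaw":0},{"x":-42.2,"y":-34.5,"z":6,"yaw":0},{"x":-42.2,"y":-34.5,"z":6,"yaw":0},{"x":-42.2,"y":-34.5,"z":6,"yaw":0},{"x":-42.2,"y":-34.5,"z":6,"yaw":0}]}}

```text
clock: 1.35
tcp_pos: [0.5488, 0.1462, 0.171]
tcp_rot: [[-0.892, 0.453, -0.0], [0.453, 0.892, -0.0], [0.0, -0.0, -1.0]]
ft_force: [1.4, 0.3, 0.7]
finger_gap: -0.0002
grip_force: 0.0
```

Emit:
{"method": "drive_tool", "body": {"targets": [{"x":0,"y":0,"z":0,"yaw":-9.8},{"x":0,"y":0,"z":0,"yaw":-9.8},{"x":0,"y":0,"z":0,"yaw":-9.8},{"x":0,"y":0,"z":0,"yaw":-9.8},{"x":0,"y":0,"z":0,"yaw":-9.8}]}}

```text
clock: 1.98
tcp_pos: [0.5481, 0.1477, 0.1711]
tcp_rot: [[-0.925, -0.381, -0.0], [-0.381, 0.925, -0.0], [0.001, 0.0, -1.0]]
ft_force: [-0.3, 0.2, -0.3]
finger_gap: 0.0
grip_force: 0.0
```

Emit:
{"method": "drive_tool", "body": {"targets": [{"x":0,"y":0,"z":20,"yaw":0},{"x":0,"y":0,"z":20,"yaw":0},{"x":0,"y":0,"z":18,"yaw":0},{"x":0,"y":0,"z":15,"yaw":0},{"x":0,"y":0,"z":10,"yaw":0}]}}

```text
clock: 2.6
tcp_pos: [0.5481, 0.1477, 0.0875]
tcp_rot: [[-0.927, -0.376, -0.001], [-0.376, 0.927, -0.0], [0.001, -0.0, -1.0]]
ft_force: [-0.2, 0.6, 1.0]
finger_gap: -0.0003
grip_force: 0.4
```

Emit:
{"method": "drive_tool", "body": {"targets": [{"x":0,"y":0,"z":2,"yaw":0},{"x":0,"y":0,"z":2,"yaw":0},{"x":0,"y":0,"z":2,"yaw":0},{"x":0,"y":0,"z":1,"yaw":0},{"x":0,"y":0,"z":0,"yaw":0}]}}

```text
clock: 3.22
tcp_pos: [0.5485, 0.1478, 0.0814]
tcp_rot: [[-0.927, -0.376, 0.0], [-0.376, 0.927, 0.0], [-0.0, -0.0, -1.0]]
ft_force: [-0.0, 0.7, 0.4]
finger_gap: -0.0001
grip_force: 0.0
```

Emit:
{"method": "drive_tool", "body": {"targets": [{"x":0,"y":0,"z":0.5,"yaw":0},{"x":0,"y":0,"z":0.5,"yaw":0},{"x":0,"y":0,"z":0.5,"yaw":0},{"x":0,"y":0,"z":0.5,"yaw":0},{"x":0,"y":0,"z":0,"yaw":0}]}}

```text
clock: 3.85
tcp_pos: [0.5485, 0.1478, 0.08]
tcp_rot: [[-0.927, -0.376, 0.001], [-0.376, 0.927, -0.0], [-0.001, -0.0, -1.0]]
ft_force: [-1.3, 0.3, 9.6]
finger_gap: -0.0
grip_force: 4.6
```

```bash
python3 -c "
from h import *
o=r.observe();print(o['ft_force'],o['tcp_pos'],o['joint_pos'])"
```

```text
[-1.29061964  0.26090197  9.55420568] [0.54845793 0.1478313  0.07995248] [-12.6267084   36.21939864 -11.97426813 118.72568146  15.97587248
  26.5107571   75.38172334]
```

The door bottomed out with 9.6 N at tip z 80 mm. Next I'll lift and go to the near side of the turnbutton's long end.

Emit:
{"method": "drive_tool", "body": {"targets": [{"x":0,"y":0,"z":-20,"yaw":0},{"x":0,"y":0,"z":-32,"yaw":0},{"x":27,"y":7,"z":0,"yaw":0},{"x":27,"y":7,"z":0,"yaw":0},{"x":26,"y":7,"z":0,"yaw":0}]}}

```text
clock: 4.47
tcp_pos: [0.4654, 0.137, 0.1314]
tcp_rot: [[-0.927, -0.376, 0.0], [-0.376, 0.927, 0.0], [-0.0, -0.0, -1.0]]
ft_force: [0.0, -0.3, -0.4]
finger_gap: 0.0001
grip_force: 0.0
```

Run:
```python
from h import *
a,_=snap("top","top2"); b,d=snap("side","side2")
A=cv2.resize(a[65:215,110:240],(390,450)); B=cv2.resize(b[180:330,100:260],(410,450))
cv2.imwrite("pics/c2.png",np.hstack([A,B])[...,::-1])
P=np.load("side2.npz")["P"]; th=np.radians(8.5); R=np.array([[np.cos(th),-np.sin(th)],[np.sin(th),np.cos(th)]])
q=(P[...,:2]*1000-[507.8,115.8])@R; z=P[...,2]*1000-80
for x in range(30,140,20):
    m=(abs(q[...,0]-x)<8)&(q[...,1]>-20)&(q[...,1]<60)&(z<60)&(z>-90); print(x,m.sum(),np.median(z[m]).round(1) if m.any() else 0)
```

```text
30 283 0.9
50 278 1.5
70 283 1.6
90 285 1.6
110 281 1.5
130 285 1.5
```

View pics/c2.png

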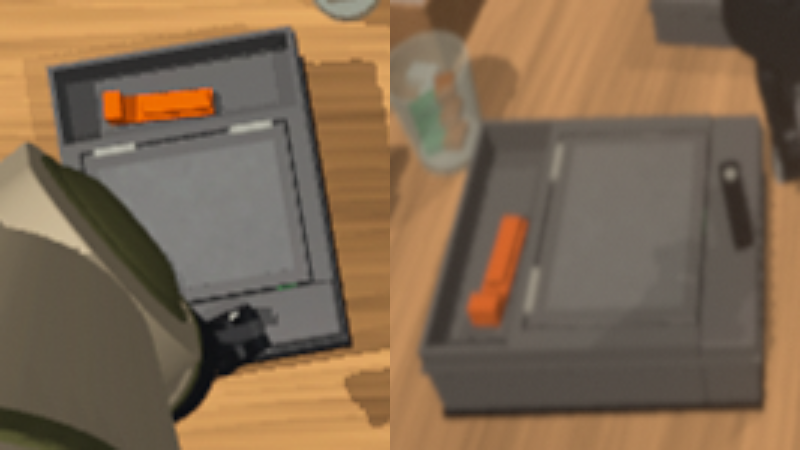

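The door is flush and level, with a flat depth of +1.5 mm along its whole length. The button bar still points to +y. I'll descend, touch it and sweep.

Emit:
{"method": "drive_tool", "body": {"targets": [{"x":0,"y":0,"z":20,"yaw":0},{"x":0,"y":0,"z":15,"yaw":0},{"x":0,"y":0,"z":7,"yaw":0},{"x":-6,"y":0,"z":0,"yaw":0},{"x":-7,"y":0,"z":0,"yaw":0}]}}

```text
clock: 5.2
tcp_pos: [0.4793, 0.1424, 0.0897]
tcp_rot: [[-0.927, -0.376, 0.001], [-0.376, 0.927, 0.0], [-0.001, -0.0, -1.0]]
ft_force: [0.2, 0.2, 0.0]
finger_gap: -0.0002
grip_force: 0.0
```

Emit:
{"method": "drive_tool", "body": {"targets": [{"x":-6.2,"y":2.5,"z":0,"yaw":9.5},{"x":-6.2,"y":2.5,"z":0,"yaw":9.5},{"x":-6.2,"y":2.5,"z":0,"yaw":9.5},{"x":-6.2,"y":2.5,"z":0,"yaw":9.5},{"x":-6.2,"y":2.5,"z":0,"yaw":9.5}]}}

```text
clock: 5.82
tcp_pos: [0.5085, 0.1565, 0.0899]
tcp_rot: [[-0.901, 0.434, 0.001], [0.434, 0.901, 0.001], [-0.0, 0.001, -1.0]]
ft_force: [-0.4, -0.3, -1.1]
finger_gap: 0.0001
grip_force: 0.4
```

Emit:
{"method": "drive_tool", "body": {"targets": [{"x":-6.2,"y":2.5,"z":0,"yaw":9.5},{"x":-6.2,"y":2.5,"z":0,"yaw":9.5},{"x":-6.2,"y":2.5,"z":0,"yaw":9.5},{"x":-6.2,"y":2.5,"z":0,"yaw":9.5},{"x":-6.2,"y":2.5,"z":0,"yaw":9.5}]}}

```text
clock: 6.45
tcp_pos: [0.5388, 0.1442, 0.0899]
tcp_rot: [[-0.289, 0.957, 0.001], [0.957, 0.289, 0.001], [0.001, 0.001, -1.0]]
ft_force: [-1.4, 0.8, 0.1]
finger_gap: -0.0001
grip_force: 0.4
```

Run:
```python
from h import *
a,_=snap("top","top3"); b,d=snap("side","side3")
A=cv2.resize(a[65:215,110:240],(390,450)); B=cv2.resize(b[180:330,100:260],(410,450))
cv2.imwrite("pics/c3.png",np.hstack([A,B])[...,::-1])
o=r.observe(); p=o['tcp_pos']*1000; rot=o['tcp_rot']; rel=p-[507.8,115.8,80]; print(rel@rot[:,0],rel@rot[:,1],np.degrees(np.arctan2(rot[1,1],rot[0,1])),o['joint_pos'])
```

```text
17.561324347970785 37.90712354132914 16.96988907611642 [-29.67573133  35.2551439   13.10477344 120.92696124 -17.70141659
  25.51116509  14.11612529]
```

View pics/c3.png

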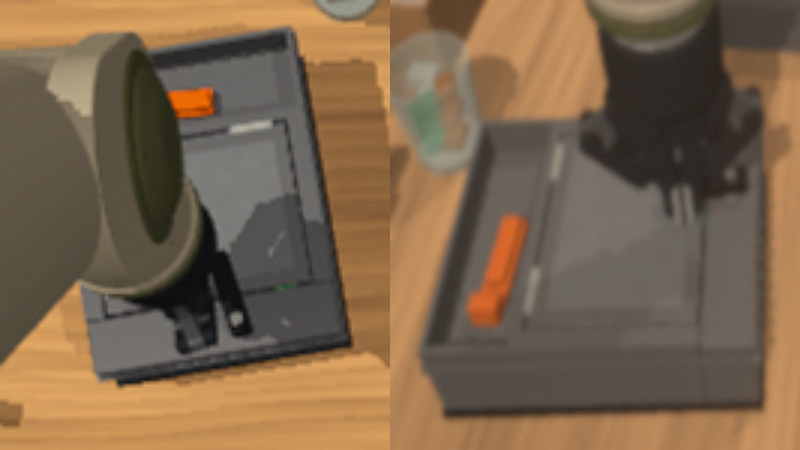

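The bar has followed the finger to about 17° in world, with 8.5° still to go. I'll finish slowly and watch the force.

Emit:
{"method": "drive_tool", "body": {"targets": [{"x":-1.2,"y":0.5,"z":0,"yaw":1.7},{"x":-1.2,"y":0.5,"z":0,"yaw":1.7},{"x":-1.2,"y":0.5,"z":0,"yaw":1.7},{"x":-1.2,"y":0.5,"z":0,"yaw":1.7},{"x":-1.2,"y":0.5,"z":0,"yaw":1.7}]}}

```text
clock: 7.18
tcp_pos: [0.5419, 0.1382, 0.0893]
tcp_rot: [[-0.148, 0.989, 0.0], [0.989, 0.148, 0.0], [0.0, 0.0, -1.0]]
ft_force: [1.3, 1.3, 0.1]
finger_gap: -0.0
grip_force: 0.6
```

Emit:
{"method": "drive_tool", "body": {"targets": [{"x":0,"y":0,"z":0,"yaw":0},{"x":0,"y":0,"z":0,"yaw":0},{"x":0,"y":0,"z":0,"yaw":0},{"x":0,"y":0,"z":0,"yaw":0},{"x":0,"y":0,"z":0,"yaw":0}]}}

```text
clock: 7.8
tcp_pos: [0.5416, 0.1381, 0.0893]
tcp_rot: [[-0.149, 0.989, -0.0], [0.989, 0.149, -0.0], [-0.0, -0.0, -1.0]]
ft_force: [0.6, 0.0, 0.0]
finger_gap: -0.0002
grip_force: 0.4
```

Run:
```python
from h import *
a,_=snap("top","top4"); D=np.load("top4.npz"); P=D["P"]
z=P[...,2]*1000; 
th=np.radians(8.5); R=np.array([[np.cos(th),-np.sin(th)],[np.sin(th),np.cos(th)]])
q=(P[...,:2]*1000-[507.8,115.8])@R
m=(z>90)&(z<107)&(a.max(-1)<90)&(abs(q[...,0]-15)<45)&(abs(q[...,1])<25)
print(m.sum())
for x in range(-16,60,8):
    k=m&(abs(q[...,0]-x)<4); 
    if k.any(): print(x,k.sum(),np.percentile(q[k][:,1],[0,100]).round(1))
```

```text
197
-16 3 [-1.8  3.3]
-8 29 [-7.1  7.1]
0 14 [-7.6  5.8]
8 25 [-7.7  5.9]
16 28 [-7.6  5.8]
24 30 [-7.9 10.1]
32 33 [-8.3  9.9]
40 24 [-8.8  3.7]
48 11 [-8.   0.2]
```

Emit:
{"method": "drive_tool", "body": {"targets": [{"x":10,"y":0,"z":0,"yaw":0},{"x":15,"y":0,"z":0,"yaw":0},{"x":0,"y":0,"z":-40,"yaw":0},{"x":0,"y":0,"z":-50,"yaw":0},{"x":60,"y":0,"z":0,"yaw":0}]}}

```text
clock: 8.48
tcp_pos: [0.5317, 0.2202, 0.1833]
tcp_rot: [[-0.142, 0.99, 0.006], [0.99, 0.142, 0.001], [0.0, 0.007, -1.0]]
ft_force: [0.4, 1.2, -0.5]
finger_gap: -0.0002
grip_force: 0.0
```

Emit:
{"method": "drive_tool", "body": {"targets": [{"x":60,"y":0,"z":-5,"yaw":0},{"x":60,"y":0,"z":-5,"yaw":0},{"x":50,"y":0,"z":0,"yaw":0},{"x":0,"y":0,"z":0,"yaw":0},{"x":0,"y":0,"z":0,"yaw":0}]}}

```text
clock: 9.1
tcp_pos: [0.5029, 0.3905, 0.189]
tcp_rot: [[-0.15, 0.989, -0.0], [0.989, 0.15, -0.001], [-0.001, -0.001, -1.0]]
ft_force: [-1.2, -1.5, 0.2]
finger_gap: -0.0003
grip_force: 0.0
```

```bash
python3 m.py top1 >/dev/null
python3 - <<'E'
from h import *
a,_=snap("top","top5"); b,_=snap("side","side5")
A=cv2.resize(a[65:215,110:240],(390,450),interpolation=2); B=cv2.resize(b[180:330,100:260],(410,450))
cv2.imwrite("pics/c5.png",np.hstack([A,B])[...,::-1])
print(r.observe()["tcp_pos"])
E
python3 m.py top5
```

```text
[0.50373569 0.38917199 0.18930093]
rect ((597.7135009765625, 149.63694763183594), (231.0233154296875, 181.10345458984375), 8.505558967590332) [ 126   74  100  118 7078]
[[470.07922 222.10796]
 [496.86536  42.99636]
 [725.3478   77.16594]
 [698.56165 256.27753]]
blk [183 148  11  30 185] [187.83783784 161.62162162] ((526.4697875976562, 117.67363739013672), (61.64185333251953, 14.053760528564453), 6.531922817230225) 0.09968325604785144
high 93 [[0.497 0.109 0.1  ]
 [0.521 0.117 0.101]
 [0.553 0.125 0.103]]
```

View pics/c5.png

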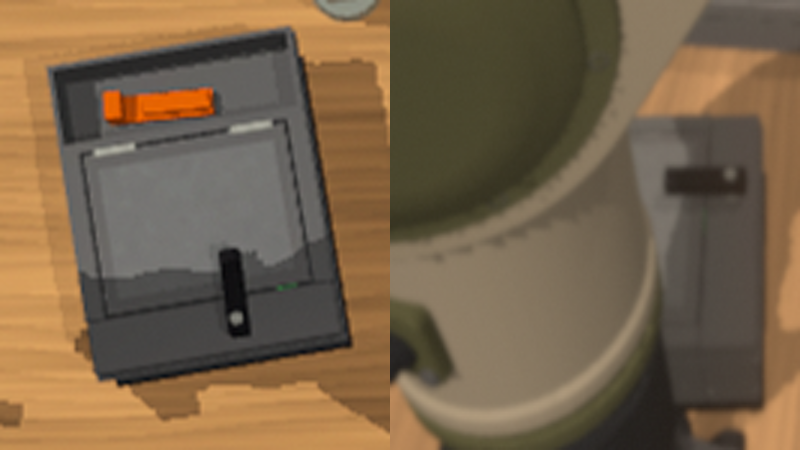

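The top view shows the door flush. The bar lies along box x at 6.5° against the box's 8.5°, so its value is about 1.6, square across the door. The box hasn't moved and the arm is clear.

```bash
python3 -c "
from station import close_job
print(close_job())"
```

```text
the job is handed in; nothing more can be done
None
```

I pressed the tackle box door shut, then turned its turnbutton square across the door (about 1.6 rad, at its stop); I left the brick case and the turquoise look-alike alone and handed the job in at about 9 s.

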